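Roll a feed roller into its sprung stand

TASK

Mount the printer feed roller in the roller stand: lay it on the stand's sprung deck in the open slot in front of the hooks, then press it down with the flat ends of your shut fingers until you feel the deck come firmly onto its buffers, and roll it away under the two hooks until its shaft ends reach the stop and spring up into the notches behind the hooks. Press by feel, never with more than about 20 N on the roller, and leave the screw dish, the flux tub and the solvent bottle where they are.

Things in the scene. Friction and masses are not known exactly. Their poses are not given: they have to be found in the camera images.
- roller: Printer feed roller lying on the bench: black rubber cylinder, 36 mm diameter, 80 mm long, on a steel shaft of 10 mm diameter that stands out 22 mm at each end; 0.16 to 0.29 kg. Origin at its middle, on the axis (18 mm up on the bench); its y axis runs along the shaft, x and z turn as it rolls. Grasp the rubber across its diameter from above.
- stand: Roller stand, fixed on the bench. Origin: centre of the underside of its dark 130x150x8 mm base plate. x: the way the roller is rolled; y: along the mounted shaft; z up. On the plate a cradle with a sprung deck between two grey cheeks stands on levelling screws, set differently each time and not read out: in all heights given here h is an unknown 0 to 10 mm, to be found by feel.
- deck_middle (a point): Fixed point, stand x -3, y 0, z 45 mm. Flat grey deck, x -44 to 38, y +-41 mm, floats on soft springs (0.6 N/mm); its weight varies, so its rest height is unknown: with the roller on it, deck top at z = 36 to 46 mm + h (roller axis 18, top 36 mm higher). A further push of 2 to 9 N on the roller sinks it 6 to 17 mm to firm rubber buffers (10 N/mm), at z = 29.5 mm + h.
- slot (a point): Where the roller's origin goes first, in the open slots before the hooks: stand x -14, y 0, drawn at z 60 mm (true 54 to 64 mm + h). Play: x -25 to -5 mm, y +-4 mm. Slots end in front at posts (x -42 to -30 mm, top z = 71 mm + h). Cheeks: y 44 to 54 mm on both sides; the rubber goes between them, the shaft ends pass over their lower rails.
- hooks (a point): Midway between the hooks: stand x 7, y 0, drawn at z 58 mm. A hook on each cheek, x 0 to 14 mm, underside z = 54.5, top 71 mm + h. Only with the deck on its buffers does the shaft clear them, by 2 mm: a 10 to 12 N press is right. Pushed from behind it jams. Under a palm that does not slip the roller advances half as far as the palm; several strokes may be made, lifting off between, even under the hooks.
- seat (a point): Where the roller's origin is when mounted: stand x 20.5 (19 to 22), y 0, drawn at z 58 mm (true 53 mm + h). Behind each hook a notch, x 14 to 27 mm, roof at z = 58 mm + h, ends at an upright stop (x 27 mm) that the shaft meets when its axis is at x = 22 mm. Let go there, the deck lifts the shaft up into the notches and holds it.
- screw_dish: Bystander, to be left alone: round steel dish of small screws, 85 mm wide, 18 mm high. Origin at the centre of its underside.
- flux_tub: Bystander, to be left alone: small round tub, 47 mm wide, 29 mm high. Origin at the centre of its underside.
- solvent_bottle: Bystander, to be left alone: bottle, 65 mm wide, 124 mm high. Origin at the centre of its underside.

How it is judged:
By the outcome, as a careful person would: the job done as asked, in the order asked, and still so for the second after the job is handed in, with the robot touching nothing.
It also fails if it takes over 48 s, if anything falls off the work surface, if the arm or the gripper's body presses on something with over 40 N, if the wrist force passes 120 N, or if a joint passes its speed limit or range.

ROBOT

A 6-joint arm with a two-finger parallel gripper is mounted at the origin on a cart in front of the work surface, level with it; the furniture and walls round the work are solid. World frame = base frame: x ahead of the robot, y to its left, z up, the work surface at z = 0. Lengths are in m, angles in rad, forces in N, time in s.
With the tool pointing down it reaches from about 0.325 to 0.775 m from the base axis. Payload 5.5 kg.
Tool frame: the origin (TCP) lies at the very end of the fingers, on their centre line; the grasp point (between the pads) lies behind it (manip.grasp_offset is the z of the grasp point in the tool frame, in m); z points along the fingers, y is the line along which they close (so a half turn about z gives the same grasp; the last joint's range is limited). The gripper opens to 88 mm and grips with 3 to 60 N. Pads are 20 mm wide; open, the fingers measure 115 mm over their backs; the gripper's body (75 mm by 178 mm) begins 61 mm behind the grasp point.
Start: joints at [-1.277, 0.091, 1.231, -0, 1.82, -0.057], TCP at [0.206, -0.563, 0.223] pointing down, gripper open.
Joint ranges: [-2.87, 2.87], [-0.86, 2.18], [0.17, 2.46], [-1.51, 4.65], [0.06, 2.69], [-2.65, 2.65]. Speed limits (rad/s): [2.57, 2.57, 3.01, 3.14, 3.14, 3.14].

INTERFACE

Orientations are given as a 3x3 rotation matrix whose columns are the frame's x, y, z axes.
In Python, from bench import manip gives the robot as it stands.
- The arm moves only by the tool jog_arm, never from a script. Its argument "steps" is a list of rows, each a list of 4 numbers: the shift along the world's x, y, z in m, then the turn about the world's z in rad. In form: [[x, y, z, turn], ...]. A call has 1 to 8 rows; each row is the pose to reach, as a shift and turn from the pose commanded when the call began; what a row does not reach only later rows make up. A row lasts 1/12 s, in which the tool goes at most 41.7 mm and 7.16 degrees, less where a joint would pass 70% of its speed; a pose out of reach is approached as far as the arm can. A call with a gripper value outside its range is refused whole. "fingers" is the opening, from 0 (shut) to 1 (fully open), set as the call begins (left out, the last holds). The fingers move at their own pace and stop on an object; "grip_force" is the grip in N (left out, the last holds). Time passes only in rows, so rows that repeat a pose let the fingers close. It gives the time, the measured TCP pose, the force, the opening and the grip force at its end, in the units of the state.
- manip.get_state(): the state, without advancing time (a new reading comes with each control period).
- manip.camera(name): name is "side" or "top" or "wrist"; returns a dict with "frame" (420x560x3 uint8, blue, green, red), "fovy" (degrees; the focal length in pixels is half the picture's height over the tangent of half this angle, whatever the lens; pixels are square), "cx", "cy" (the principal point, pixels), "world_from_camera" (4x4, takes a point from camera to world coordinates). Camera axes: x right, y down, z forward; pixel columns grow to the right and rows downward; lengths in m; the calibration is good to about 2 mm. The wrist camera is an equidistant fisheye: a pixel r from the principal point sees the ray r / f radians off the axis. A picture is of the moment at which its call begins. There is no depth.
- manip.job_done(): hands the job in; it is judged then, once.
Trained networks look in a picture, given as the dict that the camera call returned (one of the last four; its "shot" number tells which), for a name from the list of things; names that differ only in an ending like _2 or _b are one class to them, and where a whole thing is asked for, a point or a joint stands for the part that bears it (a point fixed in the world has none). Each returns a list of dicts, best first, with "confidence" (0 to 1); they miss things now and then, are a little off and sometimes report something else, mostly with a low value. They report only what shows in the picture. A call takes as long as a camera call.
- manip.find_in(query, picture): "xy" ([column, row] in pixels, amid what is visible of it).
The state is a dict: "t": time; "joints": joint angles; "joint_vel": joint speeds; "joint_efforts": joint torques, N m; "ee_pos": TCP position; "ee_rot": TCP orientation; "ft_force": force on the tool from outside, world axes, zero at the start; "wrist_torque": the same for the moment, N m; "opening": opening from 0.0 (shut) to 1.0 (fully open); "gripper_force": force on a finger pad.
Only numpy, scipy, OpenCV 4.12 (cv2) and the standard library are available. Lean on these libraries where they do the work, as an engineer would, in place of code of your own. Each camera call takes 0.05 s, during which the arm holds its last target. There are 200 camera calls.

## Working session

There is one attempt and no reset: what is moved stays moved. The work goes in short steps, Python scripts to look and compute and a tool call to move; the robot and the scene stay as the last step left them, time stands still between calls to the robot, and variables do not carry over. Pictures are saved under pics/ and viewed, at most 10 in all, crops included, and the job is handed in when it is done.

Besides the shell and the picture viewer there is one more tool, called after "Emit:" as a command line: name --pt "numbers of a row" for each row, then --argument value for the rest. jog_arm: Moves the arm, as the interface text tells. Its arguments: {"type":"object","properties":{"steps":{"type":"array","items":{"type":"array","items":{"type":"number"}}},"fingers":{"type":"number"},"grip_force":{"type":"number"}},"required":["steps"]}

```bash
mkdir -p pics; ls; cat > h.py <<'E'
import numpy as np, cv2
from bench import manip
def ray(c,uv):
    f=210/np.tan(np.radians(c["fovy"])/2); M=np.array(c["world_from_camera"])
    d=np.array([(uv[0]-c["cx"])/f,(uv[1]-c["cy"])/f,1.0])
    return M[:3,3],M[:3,:3]@d
def onz(c,uv,z):
    o,d=ray(c,uv); return o+d*(z-o[2])/d[2]
def proj(c,p):
    f=210/np.tan(np.radians(c["fovy"])/2); M=np.linalg.inv(np.array(c["world_from_camera"]))
    q=M[:3,:3]@np.array(p)+M[:3,3]; return np.array([c["cx"]+f*q[0]/q[2],c["cy"]+f*q[1]/q[2]])
E
python3 - <<'E'
from h import *
for n in ("top","side"):
    c=manip.camera(n); cv2.imwrite(f"pics/{n}0.png",c["frame"])
    print(n,c["fovy"],c["cx"],c["cy"],np.round(c["world_from_camera"],3).tolist())
    for q in ("roller","stand","screw_dish","flux_tub","solvent_bottle"):
        print(q,[(np.round(r["xy"],1).tolist(),round(r["confidence"],2)) for r in manip.find_in(q,c)[:2]])
s=manip.get_state();print(s["t"],s["ee_pos"],np.round(s["ee_rot"],3).tolist(),s["ft_force"],manip.grasp_offset)
E
```

```text
pics
top 45.44822409464241 273.57456624901675 210.63412109661618 [[0.009, -0.997, 0.082, 0.462], [-1.0, -0.008, 0.012, -0.176], [-0.012, -0.082, -0.997, 1.221], [0.0, 0.0, 0.0, 1.0]]
roller [([298.4, 248.4], 0.77)]
stand [([198.3, 263.9], 0.72)]
screw_dish [([375.1, 253.1], 0.61)]
flux_tub [([340.2, 169.9], 0.74)]
solvent_bottle [([195.4, 261.8], 0.62), ([298.1, 163.9], 0.61)]
side 45.792520432071576 284.8166243269128 208.27351764280132 [[0.998, -0.027, 0.058, 0.472], [-0.064, -0.474, 0.878, -1.19], [0.004, -0.88, -0.475, 0.615], [0.0, 0.0, 0.0, 1.0]]
roller [([255.0, 238.6], 0.71)]
stand [([239.8, 190.1], 0.95)]
screw_dish [([251.6, 287.3], 0.71)]
flux_tub [([343.8, 261.6], 0.64)]
solvent_bottle [([341.1, 220.3], 0.86)]
0.6 [ 0.20616326 -0.56348564  0.22267822] [[0.939, 0.344, 0.0], [0.344, -0.939, -0.0], [-0.0, 0.0, -1.0]] [-0.6735858   0.60597465 -0.01733957] -0.0187
```

```bash
python3 - <<'E'
import cv2
a=cv2.imread("pics/top0.png")[130:330,140:420]; cv2.imwrite("pics/topc.png",cv2.resize(a,(784,560),interpolation=cv2.INTER_CUBIC))
a=cv2.imread("pics/side0.png")[130:310,170:410]; cv2.imwrite("pics/sidec.png",cv2.resize(a,(768,576),interpolation=cv2.INTER_CUBIC))
E
```

```text
(no output)
```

View pics/topc.png

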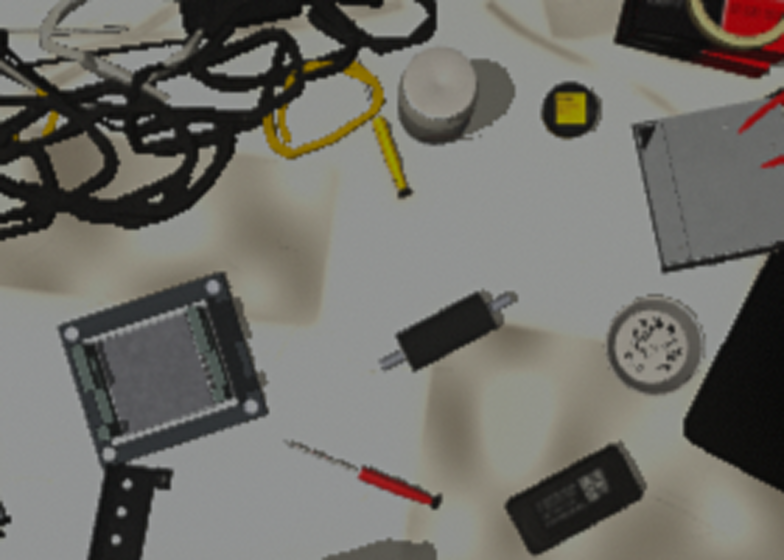

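View pics/sidec.png

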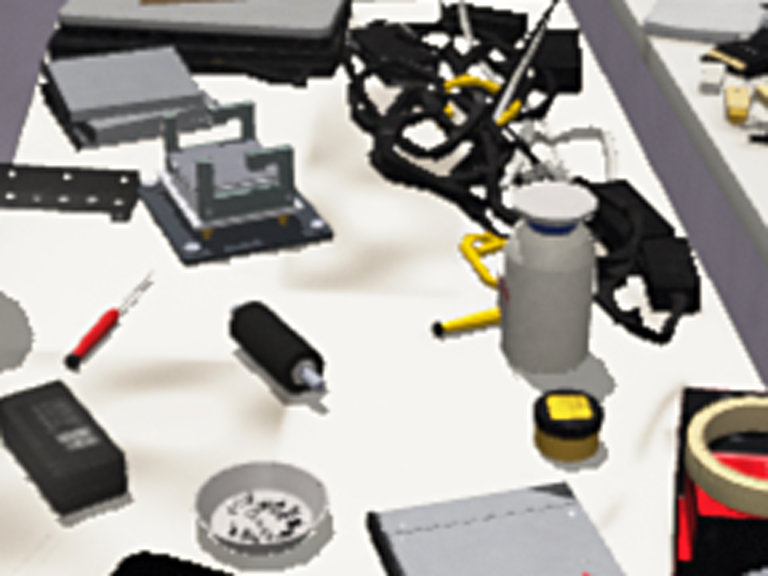

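The top view shows the stand plate corners at crop (62,325), (222,273), (267,410), (105,465), and the roller shaft ends at (383,364) and (515,297). In the side view the hook and stop are on the right, so stand x points roughly along world +x.

```bash
python3 - <<'E'
from h import *
c=manip.camera("top"); s=manip.camera("side")
P=[onz(c,(140+u/2.8,130+v/2.8),.008)[:2] for u,v in [(62,325),(222,273),(267,410),(105,465)]]
print(np.round(P,4).tolist()); C=np.mean(P,0)
ex=(P[0]+P[1]-P[2]-P[3])/2; ey=(P[0]+P[3]-P[1]-P[2])/2
print("stand",C,"len",np.linalg.norm(ex),np.linalg.norm(ey),"yaw",np.degrees([np.arctan2(ex[1],ex[0]),np.arctan2(-ey[0],ey[1])]))
R=[onz(c,(140+u/2.8,130+v/2.8),.018)[:2] for u,v in [(383,364),(515,297)]]
d=R[0]-R[1]; print("roller",np.mean(R,0),np.linalg.norm(d),np.degrees(np.arctan2(-d[0],d[1])))
r=manip.find_in("roller",s); print(onz(s,r[0]["xy"],.018)[:2])
yaw=(np.arctan2(ex[1],ex[0])+np.arctan2(-ey[0],ey[1]))/2
Rm=np.array([[np.cos(yaw),-np.sin(yaw)],[np.sin(yaw),np.cos(yaw)]])
im=cv2.resize(s["frame"][145:220,205:285],(800,750),interpolation=cv2.INTER_CUBIC)
def pt(x,y,z,col):
    u=(proj(s,[*(C+Rm@[x,y]),z])-[205,145])*10; cv2.circle(im,tuple(int(a) for a in u),5,col,-1)
for x in(-.065,.065):
    for y in(-.075,.075): pt(x,y,.008,(0,0,255))
for y in(-.054,.054):
    for x in(0,.014,): pt(x,y,.076,(255,0,255))
    pt(-.042,y,.076,(0,255,255));pt(-.03,y,.076,(0,255,255))
cv2.imwrite("pics/st.png",im[:600])
E
```

```text
[[0.4733, 0.1083], [0.5195, -0.0293], [0.4021, -0.0702], [0.354, 0.068]]
stand [0.43722911 0.01920002] len 0.12510941418559324 0.1458044338779881 yaw [18.92134989 18.88663966]
roller [ 0.47165226 -0.22572084] 0.12656035113852848 27.347794692528783
[ 0.46964134 -0.22546514]
```

View pics/st.png

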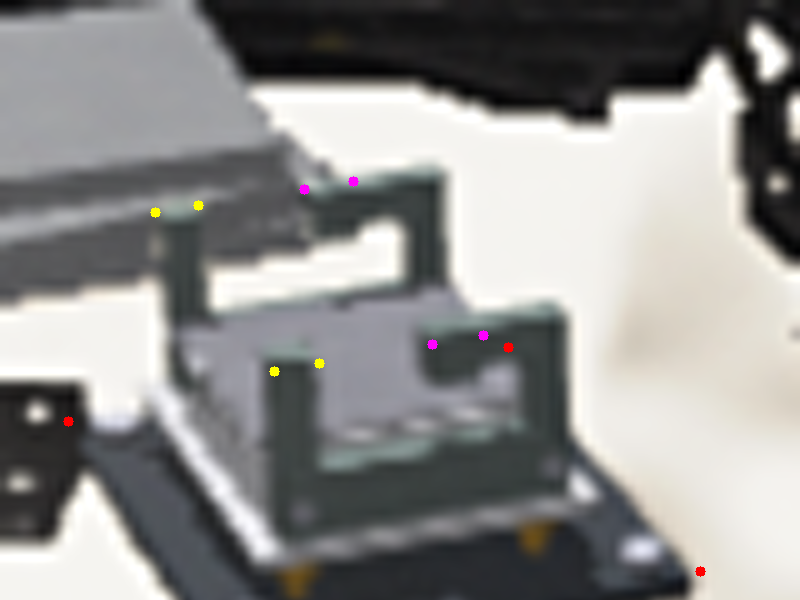

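The overlay matches: stand near (0.437, 0.019) with yaw about 18.9°, and hooks and stop on the +x side. The roller is near (0.471, -0.226) with yaw about 27.3°. Next I move above the roller.

Emit:
jog_arm --pt "0.265 0.337 -0.03 1.696" --pt "0.265 0.337 -0.03 1.696" --pt "0.265 0.337 -0.03 1.696" --pt "0.265 0.337 -0.03 1.696" --pt "0.265 0.337 -0.03 1.696" --pt "0.265 0.337 -0.03 1.696" --pt "0.265 0.337 -0.03 1.696" --pt "0.265 0.337 -0.03 1.696" --fingers 0.8 --grip_force 15

```text
t: 1.42
ee_pos: [0.4126, -0.3003, 0.1995]
ee_rot: [[0.212, 0.977, 0.001], [0.977, -0.212, -0.001], [-0.0, 0.001, -1.0]]
ft_force: [0.8, -1.2, -0.6]
opening: 0.802
gripper_force: 0.0
```

Emit:
jog_arm --pt "0.058 0.0745 -0.08 0.69" --pt "0.058 0.0745 -0.08 0.69" --pt "0.058 0.0745 -0.08 0.69" --pt "0.058 0.0745 -0.08 0.69" --pt "0.058 0.0745 -0.08 0.69" --pt "0.058 0.0745 -0.08 0.69" --pt "0.058 0.0745 -0.08 0.69" --pt "0.058 0.0745 -0.08 0.69"

```text
t: 2.08
ee_pos: [0.4698, -0.2276, 0.1195]
ee_rot: [[-0.451, 0.893, 0.0], [0.893, 0.451, -0.0], [-0.0, 0.0, -1.0]]
ft_force: [-0.4, 0.8, -1.1]
opening: 0.8
gripper_force: 0.0
```

```bash
python3 - <<'E'
from h import *
c=manip.camera("wrist"); cv2.imwrite("pics/w1.png",c["frame"])
f=210/np.tan(np.radians(c["fovy"])/2); M=np.array(c["world_from_camera"])
print(c["fovy"],np.round(M,3).tolist(),manip.get_state()["ee_pos"])
for q in ("roller","stand"):
  for r in manip.find_in(q,c)[:1]:
    v=np.array(r["xy"])-[c["cx"],c["cy"]]; a=np.linalg.norm(v)/f; d=M[:3,:3]@np.array([*(np.sin(a)*v/np.linalg.norm(v)),np.cos(a)])
    print(q,r, M[:3,3]+d*((.018 if q=="roller" else .04)-M[2,3])/d[2])
E
```

```text
65.70646984690485 [[0.892, 0.435, 0.121, 0.437], [0.452, -0.859, -0.24, -0.162], [-0.0, 0.269, -0.963, 0.282], [0.0, 0.0, 0.0, 1.0]] [ 0.46976448 -0.22769042  0.11955207]
roller {'xy': [282.6, 198.7], 'confidence': 0.73} [ 0.46962975 -0.21715429  0.018     ]
stand {'xy': [383.3, 14.9], 'confidence': 0.63} [ 0.46967743 -0.04731886  0.04      ]
```

View pics/w1.png

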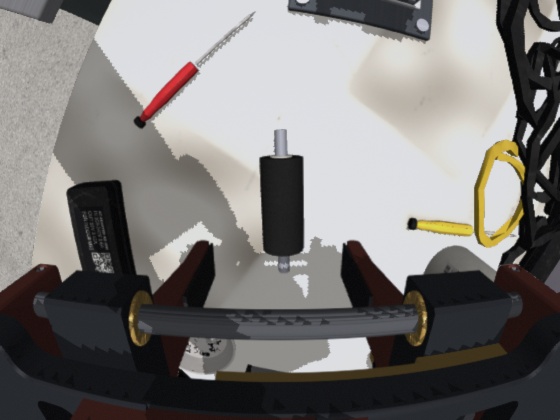

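The roller lies between the open fingers, with its shaft ends at (280,130) and (284,271). I'll project them.

```bash
cat >> h.py <<'E'
def wz(c,uv,z):
    f=210/np.tan(np.radians(c["fovy"])/2); M=np.array(c["world_from_camera"])
    v=np.array(uv)-[c["cx"],c["cy"]]; n=np.linalg.norm(v); a=n/f
    d=M[:3,:3]@np.array([*(np.sin(a)*v/n),np.cos(a)]); return M[:3,3]+d*(z-M[2,3])/d[2]
E
python3 - <<'E'
from h import *
c=manip.camera("wrist")
A=wz(c,(280,130),.018);B=wz(c,(284,271),.018);d=A-B
print(A,B,(A+B)/2,np.linalg.norm(d),np.degrees(np.arctan2(-d[0],d[1])))
E
```

```text
[ 0.44183613 -0.16763706  0.018     ] [ 0.50119141 -0.27628667  0.018     ] [ 0.47151377 -0.22196187  0.018     ] 0.12380544189204543 28.647780292332932
```

Emit:
jog_arm --pt "0.0015 0.004 -0.04 0.015" --pt "0.0015 0.004 -0.075 0.015" --pt "0.0015 0.004 -0.1 0.015" --pt "0.0015 0.004 -0.114 0.015" --pt "0.0015 0.004 -0.1145 0.015" --pt "0.0015 0.004 -0.1145 0.015"

```text
t: 2.78
ee_pos: [0.4709, -0.2236, 0.0045]
ee_rot: [[-0.465, 0.885, -0.001], [0.885, 0.465, 0.001], [0.001, -0.001, -1.0]]
ft_force: [-0.7, -0.0, 0.2]
opening: 0.8
gripper_force: 0.0
```

Emit:
jog_arm --pt "0 0 0 0" --pt "0 0 0 0" --pt "0 0 0 0" --pt "0 0 0 0" --pt "0 0 0 0" --pt "0 0 0 0" --fingers 0.2 --grip_force 15

```text
t: 3.28
ee_pos: [0.4714, -0.2237, 0.0052]
ee_rot: [[-0.466, 0.885, 0.001], [0.885, 0.466, -0.0], [-0.0, 0.0, -1.0]]
ft_force: [1.2, 0.8, 0.7]
opening: 0.408
gripper_force: 15.0
```

Emit:
jog_arm --pt "0 0 0.04 0" --pt "0 0 0.08 0" --pt "0 0 0.12 0" --pt "-0.008 0.04 0.135 -0.05" --pt "-0.016 0.08 0.135 -0.1" --pt "-0.024 0.12 0.135 -0.154" --pt "-0.032 0.16 0.135 -0.154" --pt "-0.04 0.2 0.135 -0.154"

```text
t: 3.95
ee_pos: [0.4303, -0.022, 0.1396]
ee_rot: [[-0.324, 0.946, -0.0], [0.946, 0.324, 0.0], [0.0, -0.0, -1.0]]
ft_force: [0.2, 0.3, -1.7]
opening: 0.406
gripper_force: 15.0
```

Emit:
jog_arm --pt "-0.0075 0.038 0 0" --pt "-0.0075 0.038 0 0" --pt "-0.0075 0.038 0 0" --pt "-0.0075 0.038 0 0"

```text
t: 4.28
ee_pos: [0.4237, 0.0142, 0.1396]
ee_rot: [[-0.326, 0.945, -0.0], [0.945, 0.326, -0.001], [-0.001, -0.0, -1.0]]
ft_force: [0.0, -0.4, -2.1]
opening: 0.406
gripper_force: 15.0
```

```bash
python3 - <<'E'
from h import *
c=manip.camera("wrist"); cv2.imwrite("pics/w2.png",cv2.resize(c["frame"],(784,588),interpolation=cv2.INTER_CUBIC))
t=manip.camera("top"); cv2.imwrite("pics/t2.png",t["frame"])
print(manip.get_state()["ee_pos"],manip.get_state()["ft_force"])
E
```

```text
[0.42383169 0.01327018 0.13960148] [ 0.1540986  -0.61885836 -1.81068272]
```

View pics/w2.png

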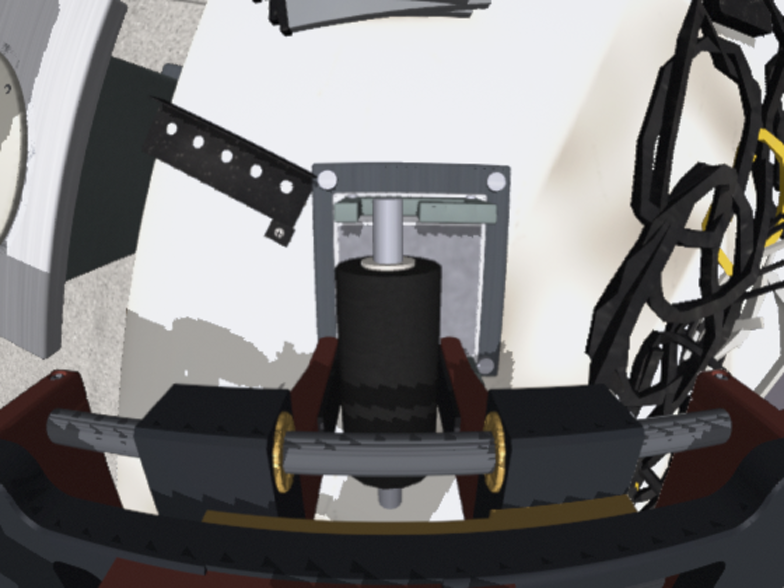

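The wrist view (784 scale) shows:
- plate far corners at (314,165) and (510,166), and the right corner at (495,376)
- far post top at 334–360 and hook top at 420–497
- shaft tips at (388,200) and (389,503)

I'll measure from these.

```bash
python3 - <<'E'
from h import *
c=manip.camera("wrist"); k=1.4
yaw=np.radians(18.9);R=np.array([[np.cos(yaw),-np.sin(yaw)],[np.sin(yaw),np.cos(yaw)]]);C=np.array([.437,.019])
L=lambda uv,z:np.round(1e3*R.T@(wz(c,(uv[0]/k,uv[1]/k),z)[:2]-C),1)
print("plate corners",[L(p,.008) for p in [(314,165),(510,166),(495,376)]],"expect -65,75; 65,75; 65,-75")
for h in(0,.005,.01): print("far cheek top: post front/back, hook front, stop end", [L(p,.071+h) for p in [(334,202),(360,202),(420,204),(497,204),(334,221),(497,221)]])
za=manip.get_state()["ee_pos"][2]+.0135
print("shaft tips",L((388,198),za+.005),L((389,500),za), "rubber far end",L((388,262),za+.005))
E
```

```text
plate corners [array([-62.,  76.]), array([65. , 76.7]), array([ 63.5, -71.9])] expect -65,75; 65,75; 65,-75
far cheek top: post front/back, hook front, stop end [array([-41.7,  56.1]), array([-28.5,  55.9]), array([ 1.9, 54.9]), array([41.8, 55.8]), array([-41.9,  46.3]), array([42.1, 46.9])]
far cheek top: post front/back, hook front, stop end [array([-41.1,  56.4]), array([-28.1,  56.3]), array([ 1.5, 55.3]), array([40.5, 56.1]), array([-41.3,  46.9]), array([40.9, 47.5])]
far cheek top: post front/back, hook front, stop end [array([-40.5,  56.8]), array([-27.8,  56.6]), array([ 1.2, 55.7]), array([39.3, 56.5]), array([-40.6,  47.5]), array([39.7, 48. ])]
shaft tips [-14.1  63.4] [-13.7 -59.5] rubber far end [-14.1  42.8]
```

Emit:
jog_arm --pt "0 0 -0.03 0" --pt "0 0 -0.05 0" --pt "0 0 -0.065 0" --pt "0 0 -0.07 0" --pt "0 0 -0.072 0" --pt "0 0 -0.072 0"

```text
t: 4.93
ee_pos: [0.4239, 0.0137, 0.068]
ee_rot: [[-0.324, 0.946, -0.0], [0.946, 0.324, -0.0], [0.0, -0.0, -1.0]]
ft_force: [0.2, -0.2, -1.3]
opening: 0.403
gripper_force: 15.0
```

Emit:
jog_arm --pt "0 0 -0.002 0" --pt "0 0 -0.004 0" --pt "0 0 -0.006 0" --pt "0 0 -0.006 0" --pt "0 0 -0.006 0"

```text
t: 5.35
ee_pos: [0.4238, 0.0145, 0.062]
ee_rot: [[-0.325, 0.946, 0.0], [0.946, 0.325, 0.0], [-0.0, 0.0, -1.0]]
ft_force: [0.1, 0.7, -1.8]
opening: 0.405
gripper_force: 15.0
```

Emit:
jog_arm --pt "0 0 -0.002 0" --pt "0 0 -0.004 0" --pt "0 0 -0.004 0" --pt "0 0 -0.004 0"

```text
t: 5.68
ee_pos: [0.4236, 0.0145, 0.0576]
ee_rot: [[-0.325, 0.946, -0.0], [0.946, 0.325, 0.0], [0.0, -0.0, -1.0]]
ft_force: [0.6, -0.3, -2.8]
opening: 0.408
gripper_force: 15.0
```

Emit:
jog_arm --pt "0 0 -0.002 0" --pt "0 0 -0.004 0" --pt "0 0 -0.004 0" --pt "0 0 -0.004 0"

```text
t: 6.02
ee_pos: [0.4237, 0.0144, 0.0538]
ee_rot: [[-0.325, 0.946, -0.0], [0.946, 0.325, -0.0], [0.0, -0.0, -1.0]]
ft_force: [-0.9, -0.1, -1.8]
opening: 0.404
gripper_force: 15.0
```

Emit:
jog_arm --pt "0 0 -0.002 0" --pt "0 0 -0.003 0" --pt "0 0 -0.003 0" --pt "0 0 -0.003 0"

```text
t: 6.35
ee_pos: [0.4239, 0.0144, 0.0511]
ee_rot: [[-0.325, 0.946, 0.0], [0.946, 0.325, 0.0], [-0.0, 0.0, -1.0]]
ft_force: [0.2, -0.1, 0.4]
opening: 0.406
gripper_force: 15.0
```

Emit:
jog_arm --pt "0 0 0 0" --pt "0 0 0 0" --pt "0 0 0 0" --pt "0 0 0 0" --pt "0 0 0.02 0" --pt "0 0 0.05 0" --pt "0 0 0.085 0" --pt "0 0 0.085 0" --fingers 0.65

```text
t: 7.02
ee_pos: [0.4264, 0.0143, 0.1431]
ee_rot: [[-0.325, 0.946, 0.01], [0.946, 0.325, -0.0], [-0.004, 0.01, -1.0]]
ft_force: [-0.2, 0.5, 1.4]
opening: 0.653
gripper_force: 0.0
```

Emit:
jog_arm --pt "0 0 0 0" --pt "0 0 0 0" --pt "0 0 0 0" --pt "0 0 0 0" --pt "0 0 0 0" --pt "0 0 0 0" --pt "0 0 0 0" --fingers 0

```text
t: 7.6
ee_pos: [0.4235, 0.0144, 0.1353]
ee_rot: [[-0.325, 0.946, -0.001], [0.946, 0.325, 0.0], [0.0, -0.001, -1.0]]
ft_force: [-0.1, 0.6, -0.4]
opening: 0.16
gripper_force: 0.0
```

```bash
python3 - <<'E'
from h import *
c=manip.camera("wrist"); a=cv2.resize(c["frame"][100:420],(784,448),interpolation=cv2.INTER_CUBIC)
cv2.imwrite("pics/w3.png",a)
print(manip.get_state()["ee_pos"],manip.get_state()["ft_force"])
E
```

```text
[0.42359242 0.01442638 0.13551948] [-0.5192045   0.18288082 -0.40749575]
```

View pics/w3.png

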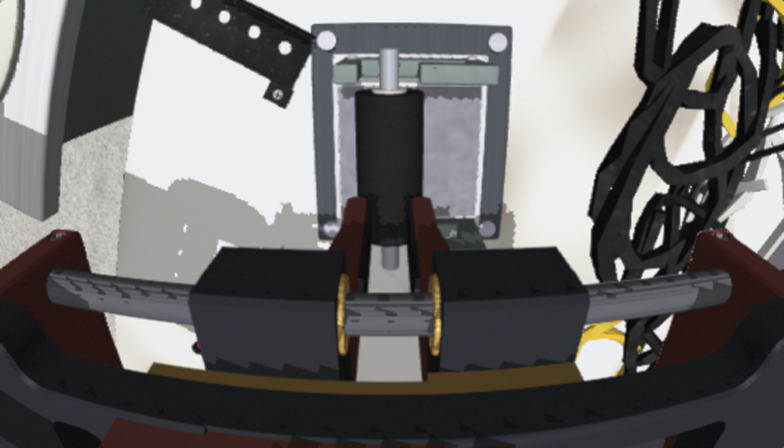

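The roller lies in the slots between the posts and the hooks, with its shaft ends at crop (389,48) and (390,268). I'll measure it precisely.

```bash
python3 - <<'E'
from h import *
c=manip.camera("wrist"); k=1.4
yaw=np.radians(18.9);R=np.array([[np.cos(yaw),-np.sin(yaw)],[np.sin(yaw),np.cos(yaw)]]);C=np.array([.437,.019])
L=lambda uv,z:np.round(1e3*R.T@(wz(c,(uv[0]/k,(uv[1]+140)/k),z)[:2]-C),1)
print(L((389,48),.065),L((390,268),.065),L((357,93),.065),L((423,93),.065),"post/hook",[L(p,.077) for p in[(334,62),(358,62),(421,64),(498,64)]])
print(manip.get_state()["opening"], R.T@(manip.get_state()["ee_pos"][:2]-C))
E
```

```text
[-13.8  64.1] [-12.9 -60.8] [-30.2  40.9] [ 3.8 41. ] post/hook [array([-40.4,  57.9]), array([-28.8,  57.8]), array([ 1.7, 56.9]), array([39.9, 57.8])]
0.06941900604692654 [-1.41061327e-02 -1.03316295e-05]
```

Emit:
jog_arm --pt "0 0 0 0" --pt "0 0 0 0" --pt "0 0 0 0" --pt "0 0 0 0" --fingers 0

```text
t: 8.03
ee_pos: [0.4237, 0.0144, 0.1359]
ee_rot: [[-0.325, 0.946, 0.0], [0.946, 0.325, -0.0], [-0.0, 0.0, -1.0]]
ft_force: [0.6, -0.1, 0.0]
opening: -0.001
gripper_force: 0.0
```

Emit:
jog_arm --pt "-0.0085 -0.0029 -0.03 0" --pt "-0.0085 -0.0029 -0.047 0" --pt "-0.0085 -0.0029 -0.05 0" --pt "-0.0085 -0.0029 -0.05 0" --pt "-0.0085 -0.0029 -0.05 0"

```text
t: 8.45
ee_pos: [0.4156, 0.0115, 0.0868]
ee_rot: [[-0.325, 0.946, 0.001], [0.946, 0.325, -0.0], [-0.0, 0.001, -1.0]]
ft_force: [-0.6, -0.6, -0.1]
opening: 0.003
gripper_force: 0.0
```

Emit:
jog_arm --pt "0 0 -0.002 0" --pt "0 0 -0.004 0" --pt "0 0 -0.006 0" --pt "0 0 -0.006 0" --pt "0 0 -0.006 0"

```text
t: 8.87
ee_pos: [0.4154, 0.0114, 0.0802]
ee_rot: [[-0.325, 0.946, 0.001], [0.946, 0.325, -0.0], [-0.0, 0.0, -1.0]]
ft_force: [-0.0, -0.3, 0.4]
opening: 0.005
gripper_force: 0.6
```

Emit:
jog_arm --pt "0 0 -0.001 0" --pt "0 0 -0.002 0" --pt "0 0 -0.002 0" --pt "0 0 -0.002 0"

```text
t: 9.2
ee_pos: [0.4154, 0.0114, 0.0781]
ee_rot: [[-0.325, 0.946, 0.0], [0.946, 0.325, -0.0], [-0.0, 0.0, -1.0]]
ft_force: [0.4, -0.8, 1.5]
opening: 0.007
gripper_force: 1.2
```

Emit:
jog_arm --pt "0 0 -0.001 0" --pt "0 0 -0.002 0" --pt "0 0 -0.002 0" --pt "0 0 -0.002 0"

```text
t: 9.53
ee_pos: [0.4153, 0.0115, 0.076]
ee_rot: [[-0.325, 0.946, 0.0], [0.946, 0.325, -0.0], [-0.0, 0.0, -1.0]]
ft_force: [0.1, -0.6, 4.0]
opening: 0.007
gripper_force: 1.8
```

Emit:
jog_arm --pt "0 0 -0.001 0" --pt "0 0 -0.002 0" --pt "0 0 -0.002 0" --pt "0 0 -0.002 0"

```text
t: 9.87
ee_pos: [0.4153, 0.0115, 0.074]
ee_rot: [[-0.325, 0.946, 0.0], [0.946, 0.325, -0.0], [-0.0, 0.0, -1.0]]
ft_force: [-0.4, -0.9, 3.8]
opening: 0.005
gripper_force: 2.3
```

Emit:
jog_arm --pt "0 0 -0.0005 0" --pt "0 0 -0.001 0" --pt "0 0 -0.001 0" --pt "0 0 -0.001 0"

```text
t: 10.2
ee_pos: [0.4154, 0.0115, 0.0731]
ee_rot: [[-0.325, 0.946, 0.0], [0.946, 0.325, -0.0], [-0.0, 0.0, -1.0]]
ft_force: [0.1, -1.1, 5.3]
opening: 0.007
gripper_force: 2.7
```

Emit:
jog_arm --pt "0 0 -0.0005 0" --pt "0 0 -0.001 0" --pt "0 0 -0.001 0" --pt "0 0 -0.001 0"

```text
t: 10.53
ee_pos: [0.4156, 0.0115, 0.0726]
ee_rot: [[-0.325, 0.946, 0.001], [0.946, 0.325, -0.0], [-0.0, 0.001, -1.0]]
ft_force: [0.4, -0.7, 8.0]
opening: 0.007
gripper_force: 3.8
```

Emit:
jog_arm --pt "0 0 -0.0005 0" --pt "0 0 -0.001 0" --pt "0 0 -0.001 0" --pt "0 0 -0.001 0"

```text
t: 10.87
ee_pos: [0.4159, 0.0115, 0.0722]
ee_rot: [[-0.325, 0.946, 0.002], [0.946, 0.325, -0.0], [-0.001, 0.002, -1.0]]
ft_force: [-0.5, -0.3, 9.3]
opening: 0.005
gripper_force: 4.9
```

Emit:
jog_arm --pt "0 0 -0.0005 0" --pt "0 0 -0.0005 0" --pt "0 0 -0.0005 0"

```text
t: 11.12
ee_pos: [0.416, 0.0115, 0.072]
ee_rot: [[-0.325, 0.946, 0.003], [0.946, 0.325, 0.0], [-0.001, 0.003, -1.0]]
ft_force: [-2.1, -0.9, 11.6]
opening: 0.001
gripper_force: 5.5
```

Emit:
jog_arm --pt "0.0025 0.0009 0 0" --pt "0.005 0.0017 0 0" --pt "0.0075 0.0026 0 0" --pt "0.01 0.0034 0 0" --pt "0.0125 0.0043 0 0" --pt "0.015 0.0051 0 0" --pt "0.015 0.0051 0 0"

```text
t: 11.7
ee_pos: [0.432, 0.0171, 0.0729]
ee_rot: [[-0.325, 0.946, 0.005], [0.946, 0.325, 0.001], [-0.001, 0.005, -1.0]]
ft_force: [0.4, -0.3, 14.2]
opening: 0.004
gripper_force: 6.7
```

Emit:
jog_arm --pt "0 0 0.0005 0" --pt "0.0025 0.0009 0.0005 0" --pt "0.005 0.0017 0.0005 0" --pt "0.0075 0.0026 0.0005 0" --pt "0.0075 0.0026 0.0005 0"

```text
t: 12.12
ee_pos: [0.4393, 0.0197, 0.0728]
ee_rot: [[-0.325, 0.946, 0.004], [0.946, 0.325, 0.001], [-0.001, 0.004, -1.0]]
ft_force: [1.0, 0.3, 11.6]
opening: 0.01
gripper_force: 5.7
```

```bash
python3 - <<'E'
from h import *
c=manip.camera("wrist"); a=cv2.resize(c["frame"][100:420],(784,448),interpolation=cv2.INTER_CUBIC)
cv2.imwrite("pics/w4.png",a)
F=[manip.get_state()["ft_force"]]
for i in range(3): manip.camera("wrist"); F.append(manip.get_state()["ft_force"])
print(np.mean(F,0),manip.get_state()["ee_pos"],manip.get_state()["wrist_torque"])
E
```

```text
[ 0.6021223   1.14694725 11.83904175] [0.43912011 0.01959374 0.072847  ] [ 0.03176302 -0.1915508   0.01208326]
```

View pics/w4.png

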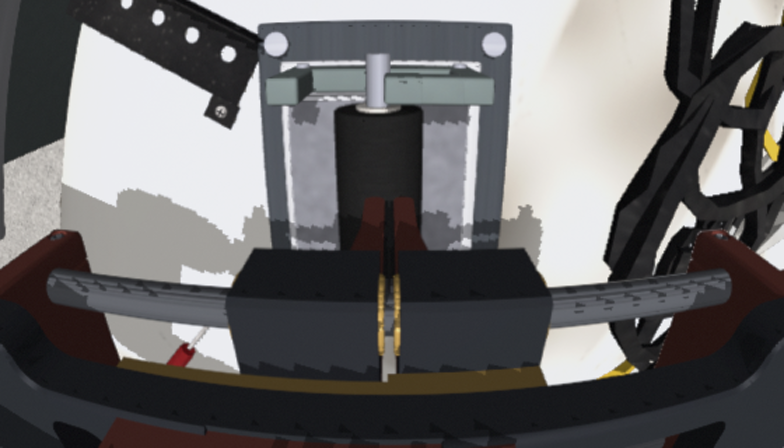

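The shaft is just starting under the hooks (shaft at column 378, hook edge at 386), with the palm slightly ahead of it. I continue the stroke.

Emit:
jog_arm --pt "0.0025 0.0009 0 0" --pt "0.005 0.0017 0 0" --pt "0.0075 0.0026 0 0" --pt "0.0085 0.0029 0 0" --pt "0.0085 0.0029 0 0"

```text
t: 12.73
ee_pos: [0.4474, 0.0225, 0.0723]
ee_rot: [[-0.325, 0.946, 0.003], [0.946, 0.325, 0.001], [-0.0, 0.003, -1.0]]
ft_force: [1.0, 0.4, 9.5]
opening: 0.003
gripper_force: 4.7
```

Emit:
jog_arm --pt "0 0 0.01 0" --pt "0 0 0.02 0" --pt "-0.008 -0.0028 0.022 0" --pt "-0.0155 -0.0053 0.022 0" --pt "-0.0155 -0.0053 0.022 0" --pt "-0.0155 -0.0053 0.022 0"

```text
t: 13.23
ee_pos: [0.43, 0.0166, 0.0924]
ee_rot: [[-0.325, 0.946, -0.001], [0.946, 0.325, 0.0], [0.0, -0.0, -1.0]]
ft_force: [-0.5, 0.3, 0.3]
opening: 0.005
gripper_force: 0.0
```

```bash
python3 - <<'E'
from h import *
c=manip.camera("wrist"); a=cv2.resize(c["frame"][100:420],(784,448),interpolation=cv2.INTER_CUBIC)
cv2.imwrite("pics/w5.png",a)
print(manip.get_state()["ee_pos"])
E
```

```text
[0.43025947 0.01672032 0.0923556 ]
```

View pics/w5.png

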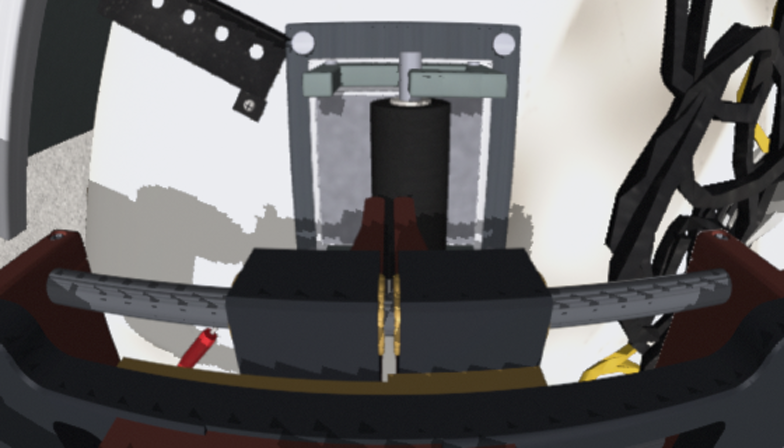

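The roller is about 2 mm under the hooks and still straight; the shaft is at column 410 with the hook edge at 411. I press for a second stroke.

Emit:
jog_arm --pt "0 0 -0.01 0" --pt "0 0 -0.016 0" --pt "0 0 -0.018 0" --pt "0 0 -0.019 0" --pt "0 0 -0.02 0" --pt "0 0 -0.02 0"

```text
t: 13.78
ee_pos: [0.431, 0.0169, 0.0733]
ee_rot: [[-0.325, 0.946, 0.001], [0.946, 0.325, 0.0], [-0.0, 0.001, -1.0]]
ft_force: [-0.7, 0.2, 4.6]
opening: 0.006
gripper_force: 2.5
```

Emit:
jog_arm --pt "0 0 -0.0005 0" --pt "0 0 -0.001 0" --pt "0 0 -0.0015 0" --pt "0 0 -0.0015 0" --pt "0 0 -0.0015 0"

```text
t: 14.2
ee_pos: [0.4314, 0.017, 0.0727]
ee_rot: [[-0.325, 0.946, 0.002], [0.946, 0.325, 0.0], [-0.0, 0.002, -1.0]]
ft_force: [-0.7, 0.6, 7.6]
opening: 0.003
gripper_force: 3.6
```

Emit:
jog_arm --pt "0 0 -0.0005 0" --pt "0 0 -0.001 0" --pt "0 0 -0.001 0" --pt "0 0 -0.001 0"

```text
t: 14.53
ee_pos: [0.4317, 0.017, 0.0722]
ee_rot: [[-0.325, 0.946, 0.003], [0.946, 0.325, 0.0], [-0.001, 0.003, -1.0]]
ft_force: [-1.5, -0.2, 9.4]
opening: 0.003
gripper_force: 4.7
```

Emit:
jog_arm --pt "0.0025 0.0009 0 0" --pt "0.005 0.0017 0 0" --pt "0.0075 0.0026 0 0" --pt "0.01 0.0034 0 0" --pt "0.0125 0.0043 0 0" --pt "0.0125 0.0043 0 0"

```text
t: 15.03
ee_pos: [0.4451, 0.0216, 0.073]
ee_rot: [[-0.325, 0.946, 0.005], [0.946, 0.325, 0.001], [-0.001, 0.005, -1.0]]
ft_force: [-0.0, 0.9, 11.6]
opening: 0.005
gripper_force: 5.8
```

Emit:
jog_arm --pt "0.0025 0.0009 0 0" --pt "0.005 0.0017 0 0" --pt "0.0075 0.0026 0 0" --pt "0.01 0.0034 0 0" --pt "0.0125 0.0043 0 0" --pt "0.0125 0.0043 0 0"

```text
t: 15.53
ee_pos: [0.4576, 0.026, 0.0727]
ee_rot: [[-0.325, 0.946, 0.005], [0.946, 0.325, 0.001], [-0.001, 0.005, -1.0]]
ft_force: [1.2, 1.1, 10.4]
opening: 0.002
gripper_force: 5.2
```

Emit:
jog_arm --pt "0.0025 0.0009 -0.0003 0" --pt "0.005 0.0017 -0.0003 0" --pt "0.0075 0.0026 -0.0003 0" --pt "0.0075 0.0026 -0.0003 0"

```text
t: 15.87
ee_pos: [0.4652, 0.0285, 0.0725]
ee_rot: [[-0.325, 0.946, 0.005], [0.946, 0.325, 0.001], [-0.001, 0.005, -1.0]]
ft_force: [0.7, 1.3, 10.0]
opening: 0.005
gripper_force: 5.6
```

Emit:
jog_arm --pt "0 0 0.01 0" --pt "0 0 0.02 0" --pt "-0.008 -0.0028 0.022 0" --pt "-0.0145 -0.005 0.022 0" --pt "-0.0145 -0.005 0.022 0" --pt "-0.0145 -0.005 0.022 0"

```text
t: 16.37
ee_pos: [0.448, 0.0228, 0.0915]
ee_rot: [[-0.325, 0.946, -0.001], [0.946, 0.325, 0.0], [0.0, -0.001, -1.0]]
ft_force: [0.1, 0.1, -0.1]
opening: 0.008
gripper_force: 0.0
```

```bash
python3 - <<'E'
from h import *
c=manip.camera("wrist"); a=cv2.resize(c["frame"][100:420],(784,448),interpolation=cv2.INTER_CUBIC)
s=manip.camera("side"); b=cv2.resize(s["frame"][145:200,205:285],(218*1,150),interpolation=cv2.INTER_CUBIC); a[:150,566:]=b
cv2.imwrite("pics/w6.png",a)
print(manip.get_state()["ee_pos"])
E
```

```text
[0.44836129 0.02292731 0.0915089 ]
```

View pics/w6.png

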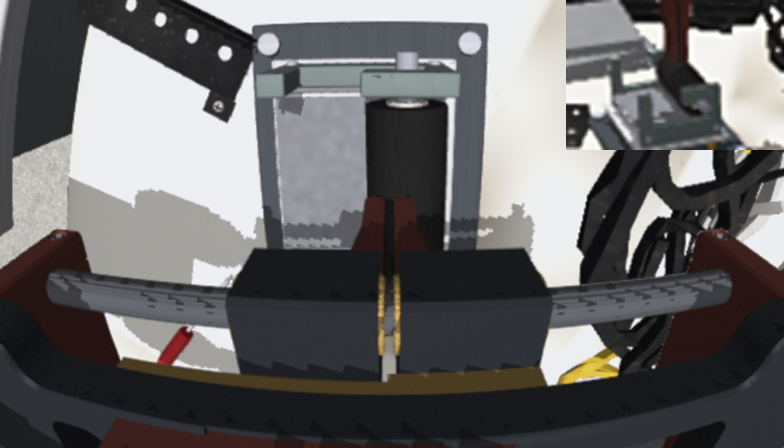

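The roller is now at column 407, about stand x 18, which is just short of the seat. I make a third short stroke to the stop.

Emit:
jog_arm --pt "0 0 -0.01 0" --pt "0 0 -0.016 0" --pt "0 0 -0.018 0" --pt "0 0 -0.019 0" --pt "0 0 -0.02 0" --pt "0 0 -0.0205 0" --pt "0 0 -0.0205 0"

```text
t: 17.05
ee_pos: [0.4496, 0.0231, 0.0728]
ee_rot: [[-0.325, 0.946, 0.002], [0.946, 0.325, 0.0], [-0.001, 0.002, -1.0]]
ft_force: [-0.2, 0.6, 7.9]
opening: 0.007
gripper_force: 4.0
```

Emit:
jog_arm --pt "0 0 -0.0005 0" --pt "0 0 -0.001 0" --pt "0 0 -0.001 0" --pt "0 0 -0.001 0"

```text
t: 17.38
ee_pos: [0.4499, 0.0232, 0.0724]
ee_rot: [[-0.325, 0.946, 0.003], [0.946, 0.325, 0.0], [-0.001, 0.003, -1.0]]
ft_force: [-1.6, 0.3, 11.3]
opening: 0.006
gripper_force: 5.2
```

Emit:
jog_arm --pt "0.002 0.0007 0 0" --pt "0.004 0.0014 0 0" --pt "0.006 0.0021 0 0" --pt "0.006 0.0021 0 0"

```text
t: 17.72
ee_pos: [0.4552, 0.025, 0.0727]
ee_rot: [[-0.325, 0.946, 0.001], [0.946, 0.325, -0.0], [-0.001, 0.001, -1.0]]
ft_force: [-5.1, -1.2, 13.6]
opening: 0.009
gripper_force: 7.3
```

Emit:
jog_arm --pt "0.002 0.0007 0 0" --pt "0.003 0.001 0 0" --pt "0.003 0.001 0 0"

```text
t: 17.97
ee_pos: [0.4573, 0.0257, 0.073]
ee_rot: [[-0.325, 0.946, -0.001], [0.946, 0.325, -0.001], [-0.001, -0.001, -1.0]]
ft_force: [-9.6, -1.9, 17.8]
opening: 0.008
gripper_force: 9.1
```

A horizontal reaction of about 10 N shows the shaft has reached the stop. I lift off straight up.

Emit:
jog_arm --pt "-0.002 -0.0007 0.001 0" --pt "-0.002 -0.0007 0.006 0" --pt "-0.002 -0.0007 0.02 0" --pt "-0.002 -0.0007 0.05 0" --pt "-0.002 -0.0007 0.09 0" --pt "-0.002 -0.0007 0.13 0" --pt "-0.002 -0.0007 0.13 0"

```text
t: 18.55
ee_pos: [0.4581, 0.0255, 0.2087]
ee_rot: [[-0.325, 0.946, 0.011], [0.946, 0.325, -0.0], [-0.004, 0.011, -1.0]]
ft_force: [0.3, 0.6, 1.1]
opening: 0.008
gripper_force: 0.0
```

```bash
python3 - <<'E'
from h import *
c=manip.camera("wrist"); s=manip.camera("side")
a=cv2.resize(c["frame"][60:360,130:430],(400,400),interpolation=cv2.INTER_CUBIC)
b=cv2.resize(s["frame"][150:210,215:275],(400,400),interpolation=cv2.INTER_CUBIC)
cv2.imwrite("pics/w7.png",np.hstack([a,b]))
print(manip.get_state()["ee_pos"],manip.get_state()["ft_force"])
E
```

```text
[0.45652403 0.02546681 0.20185931] [ 0.77675124 -0.22716524 -0.19038817]
```

View pics/w7.png

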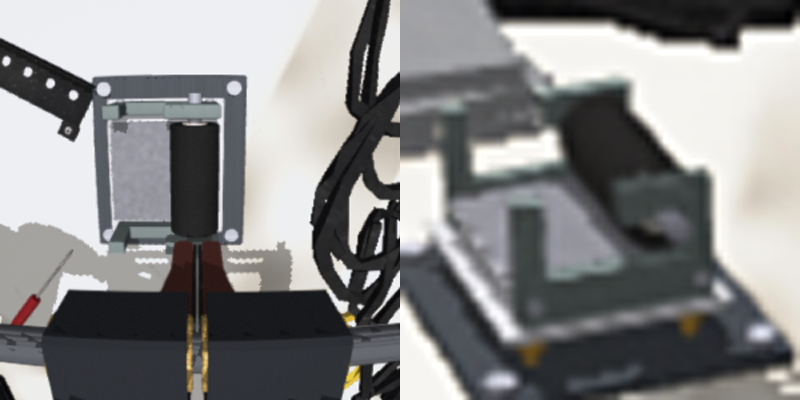

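The shaft end sits behind the hook against the stop at both cheeks: tip at column 194, with the hook front at 167 and the stop back at 220, so x ≈ 20.5. The gripper is clear, so I hand in.

```bash
python3 -c "
from bench import manip
print(manip.job_done())"
```

```text
the job is handed in; nothing more can be done
None
```

The roller is mounted and handed in at about 19 s: it was rolled under both hooks in three strokes until it met the stop. The final pictures show the shaft at about stand x 20.5, inside the 19–22 seat range. The highest press I read was 17.8 N, at the stop, and the arm never went near the dish, tub or bottle.

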